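# Build a polishing-wheel pack on the leaning arbor

## Robot

A 6-joint arm with a two-finger parallel gripper is mounted at the origin on the work surface. World frame = base frame: x ahead of the robot, y to its left, z up, the work surface at z = 0. Lengths are in mm, angles in rad, forces in N, time in s.
With the tool pointing down it reaches from about 300 to 850 mm from the base axis. Payload 4.2 kg.
Tool frame: the origin (TCP) lies midway between the tips of the shut fingers; the grasp point (between the pads) lies 19 mm behind it; z points along the fingers, y is the line along which they close (so a half turn about z gives the same grasp; the last joint's range is limited). The gripper opens to 91 mm and grips with 3 to 60 N. Pads are 32 mm wide; open, the fingers measure 118 mm over their backs; the gripper's body (76 mm by 178 mm) begins 60 mm behind the grasp point.
Start: joints at [-1.283, 0.32, 1.565, -0, 1.257, -0.02], TCP at [174.207, -547.992, 213.976] pointing down, gripper open.
Joint ranges: [-3.11, 3.11], [-0.84, 2.01], [0.21, 2.61], [-1.34, 4.49], [0.05, 2.63], [-2.56, 2.56]. Speed limits (rad/s): [2.57, 2.57, 3.14, 3.14, 3.14, 3.14].

## Interface

Orientations are given as a 3x3 rotation matrix whose columns are the frame's x, y, z axes.
In Python, from cell import * gives the robot as it stands.
- The arm moves only by the tool jog_arm, never from a script. Its argument "targets" is text: rows parted by semicolons, each of 5 numbers parted by spaces: the opening, from 0 (shut) to 1 (fully open), then the shift along the tool's x, y, z each as a share of 20 cm, from -1 to 1, then the turn about the tool's z as a share of 90 degrees, from -1 to 1. In form: fingers x y z yaw; .... A call has 1 to 8 rows; each row is the pose to reach, as a shift and turn from the pose commanded when the call began, along the tool's axes at that moment; what a row does not reach only later rows make up. A row lasts 1/12 s, in which the tool goes at most 41.7 mm and 7.16 degrees, less where a joint would pass 70% of its speed; a pose out of reach is approached as far as the arm can. A call with a number of a shift or a turn outside -1 to 1 is refused whole. A call with a gripper value outside its range is refused whole. The fingers move at their own pace and stop on an object; "newtons" is the grip in N (left out, the last holds). Time passes only in rows, so rows that repeat a pose let the fingers close. It gives the time, the measured TCP pose, the force, the opening and the grip force at its end, in the units of the state.
- read_state(): the state, without advancing time (a new reading comes with each control period).
- grab_frame(name): name is "scene" or "top"; returns a dict with "frame" (480x640x3 uint8, red, green, blue), "intrinsics" (3x3 intrinsics, pixels), "k1" (the pictures are not rectified: a ray, as slopes to the right and down, at radius r is drawn at 1 + k1 r^2 times it, then the intrinsics apply), "R" (3x3) and "t" (3): a world point X has camera coordinates R X + t. Camera axes: x right, y down, z forward; pixel columns grow to the right and rows downward; lengths in mm; the calibration is good to about 2 mm. A picture is of the moment at which its call begins. There is no depth.
- finish_job(): hands the job in; it is judged then, once.
The state is a dict: "t": time; "joints": joint angles; "dq": joint speeds; "joint_efforts": joint torques, N m; "ee_pos": TCP position; "orientation": TCP orientation; "force": force on the tool from outside, world axes, zero at the start; "torque": the same for the moment, N m; "grip_width": opening from 0.0 (shut) to 1.0 (fully open); "finger_force": force on a finger pad.
Only numpy, scipy, OpenCV 4.12 (cv2) and the standard library are available. Lean on these libraries where they do the work, as an engineer would, in place of code of your own. Each camera call takes 0.05 s, during which the arm holds its last target. There are 200 camera calls.

## Task

Build up the polishing-wheel pack on the leaning arbor post: first the white wheel with its blue hub up, then the brass collar, and last the dark steel clamping disc with its red hub up. Guide each one all the way down the post before fetching the next, without letting it drop, so that the three sit squarely and fully home against each other; leave the other things on the bench where they are.

Things in the scene. Friction and masses are not known exactly. Their poses are not given: they have to be found in the camera images.
- post: steel arbor post, 20 mm diameter, leaning 25 degrees from vertical, its top towards the robot. Origin: centre of the round blue seat at its foot, 60 mm above the bench; z runs up the post, y is level, x slopes upwards away from the robot. The post ends 76 mm up z, the last 7 mm tapering to 11 mm. The seat is a pocket 120 mm across, its rim 4 mm thick and 6 mm high
- stand: the blue stand that carries the post, fixed to the bench: base 150 x 130 mm, 12 mm high. Origin: centre of its underside, straight below the seat's centre; z up, x level, away from the post's lean
- wheel: white polishing wheel lying flat, 110 mm in diameter and 14 mm thick, with a blue round hub 44 mm in diameter standing 14 mm above it (28 mm in all); a 23.5 mm bore runs through. Origin: centre of the white underside, z up the axis to the hub
- collar: plain brass spacer collar lying flat, 60 mm in diameter, 22 mm high, 23.5 mm bore. Origin: centre of the underside, z up the axis
- collar_mid (a point): the middle of the brass collar, on its axis 11 mm above the underside
- flange: dark steel clamping disc lying flat, 90 mm in diameter and 8 mm thick, with a red round hub 40 mm in diameter standing 16 mm above it (24 mm in all); a 23.5 mm bore runs through. Origin: centre of the underside, z up the axis to the hub
- polish_bar: red-brown bar of polishing compound, 100 x 45 x 28 mm, loose, lying near the stand; not to be disturbed. Origin: centre of the underside, x along its length
- file: flat steel file with a wooden handle, 220 mm long, 24 mm high, lying loose nearer the robot; not to be disturbed. Origin: on the table under its middle, x along it
- brush: small hand brush lying loose nearer the robot, lower than 40 mm; not to be disturbed. x along it
- cleaner_bottle: white bottle with a red cap, 68 mm across, 190 mm high, standing loose on the left; not to be disturbed. Origin: centre of the underside
- gas_can: yellow and black can, 60 mm across, 150 mm high, standing loose on the left, beyond the stand; not to be disturbed. Origin: centre of the underside
- jar: amber jar with a black lid, 68 mm across, 75 mm high, standing loose at the far side; not to be disturbed. Origin: centre of the underside
- bur_pot: dark wooden pot of burs, 80 mm across, 120 mm high with the burs, standing loose on the right; not to be disturbed. Origin: centre of the underside
- mandrel: steel ring mandrel with a wooden grip, 200 mm long, 28 mm high, lying loose on the left; not to be disturbed. Origin: on the table under its middle, x along it
Mind the look-alikes: they are no part of the job. Several things have the shape of the flange; the one meant has the colours described above.

How it is judged (in metres and radians):
On the way, in this order (a step that is already met when the one before it is completed fails the run):
1. the white wheel is fully home on the seat, hub up (x of wheel in the frame of post between -0.005 and 0.005 m and y of wheel in the frame of post between -0.005 and 0.005 m and z of wheel in the frame of post between -0.003 and 0.003 m and angle between the z axis of wheel and the z axis of post, either way round below 0.07 rad), for 0.2 s.
2. the brass collar is fully home on the wheel's hub, the wheel still home (all of step 1 and x of collar_mid in the frame of post between -0.005 and 0.005 m and y of collar_mid in the frame of post between -0.005 and 0.005 m and z of collar_mid in the frame of post between 0.035 and 0.043 m and angle between the z axis of collar and the z axis of post, either way round below 0.07 rad), for 0.2 s.
3. the clamping disc is fully home on the collar, hub up, the others still home (all of step 2 and x of flange in the frame of post between -0.005 and 0.005 m and y of flange in the frame of post between -0.005 and 0.005 m and z of flange in the frame of post between 0.0455 and 0.0545 m and angle between the z axis of flange and the z axis of post, either way round below 0.07 rad), for 0.2 s.
At the end, for the whole second after the job is handed in: On the post, at rest and square to it within 4 degrees: white wheel hub up, underside within 3 mm of the seat; brass collar on its hub, middle 39 mm up the post (4 mm either way); clamping disc hub up on the collar, underside 50 mm up the post (4.5 mm either way) (all of step 3 and linear speed of each of wheel, collar, flange below 0.02 m/s); the robot touches nothing.
It fails at once if the polishing wheel is let fall down the post (moves faster than 0.5 m/s while on it) (x of wheel in the frame of post between -0.012 and 0.012 m and y of wheel in the frame of post between -0.012 and 0.012 m and z of wheel in the frame of post between -0.01 and 0.074 m and linear speed of wheel above 0.5 m/s).
It fails at once if the brass collar is let fall down the post (moves faster than 0.5 m/s while on it) (x of collar in the frame of post between -0.012 and 0.012 m and y of collar in the frame of post between -0.012 and 0.012 m and z of collar in the frame of post between -0.01 and 0.074 m and linear speed of collar above 0.5 m/s).
It fails at once if the clamping disc is let fall down the post (moves faster than 0.5 m/s while on it) (x of flange in the frame of post between -0.012 and 0.012 m and y of flange in the frame of post between -0.012 and 0.012 m and z of flange in the frame of post between -0.01 and 0.074 m and linear speed of flange above 0.5 m/s).
It fails at once if any other thing on the bench is moved more than 30 mm (distance of any of polish_bar, file, brush, cleaner_bottle, gas_can, jar, bur_pot, mandrel from where it was at the start of the episode above 0.03 m).
It also fails if it takes over 72 s, if anything falls off the work surface, if the arm or the gripper's body presses on something with over 40 N, if the wrist force passes 120 N, or if a joint passes its speed limit or range.

## Working session

There is one attempt and no reset: what is moved stays moved. The work goes in short steps, Python scripts to look and compute and a tool call to move; the robot and the scene stay as the last step left them, time stands still between calls to the robot, and variables do not carry over. Pictures are saved under pics/ and viewed, at most 10 in all, crops included, and the job is handed in when it is done.

Besides the shell and the picture viewer there is one more tool, called after "Request:" as name(argument=value, ...), one argument or row to a line, values as JSON. jog_arm: Moves the arm, as the interface text tells. Its arguments: {"type":"object","properties":{"targets":{"type":"string"},"newtons":{"type":"number"}},"required":["targets"]}

```bash
ls; mkdir -p pics
cat > h.py <<'E'
from cell import *
import numpy as np, cv2
def grab(n):
    f=grab_frame(n); f['k']=np.array(f['intrinsics']);f['R']=np.array(f['R']);f['t']=np.array(f['t']);return f
def ray(f,u,v):
    k=f['k'];d=cv2.undistortPoints(np.array([[[u,v]]],float),k,np.array([f['k1'],0,0,0.]))[0,0]
    return -f['R'].T@f['t'], f['R'].T@np.array([d[0],d[1],1])
def onz(f,u,v,z):
    c,d=ray(f,u,v);return c+d*(z-c[2])/d[2]
def proj(f,X):
    return cv2.projectPoints(np.array(X,float).reshape(-1,1,3),cv2.Rodrigues(f['R'])[0],f['t'].reshape(3,1),f['k'],np.array([f['k1'],0,0,0.]))[0].reshape(-1,2)
def save(f,n): cv2.imwrite('pics/'+n+'.png',cv2.cvtColor(f['frame'],cv2.COLOR_RGB2BGR))
E
python3 - <<'E'
from h import *
for n in('scene','top'):
    f=grab(n);save(f,n+'0');print(n,f['k1'],f['k'][0],-f['R'].T@f['t'],f['R'])
print(read_state())
E
```

```text
pics
scene -0.09724539879771693 [454.37620737   0.         321.9115081 ] [1056.50871036 -301.94886662 1003.98839295] [[ 0.43199333  0.90182747 -0.00943278]
 [ 0.75906304 -0.36921471 -0.53619381]
 [-0.48703703  0.22447207 -0.84404219]]
top -0.05410870982608811 [592.82556062   0.         320.55348158] [ 414.18849103  -52.86937898 1778.00962485] [[-0.01614532 -0.99978042 -0.01335815]
 [-0.99698529  0.01711135 -0.07568045]
 [ 0.07589241  0.012096   -0.99704264]]
{'t': 0.1, 'joints': array([-1.28303290e+00,  3.20220609e-01,  1.56552684e+00, -1.31305729e-05,
        1.25739109e+00, -2.00026494e-02]), 'dq': array([ 0.00046389, -0.00075327, -0.00477584,  0.0009095 ,  0.00089429,
       -0.00011603]), 'joint_efforts': array([ 1.08231565e-03, -4.13331556e+01, -2.32508808e+01,  7.30280019e-02,
        4.22081212e-02, -5.87793988e-05]), 'ee_pos': array([ 174.05615721, -547.56441825,  213.22029989]), 'orientation': array([[ 9.53011447e-01,  3.02933951e-01, -4.50711706e-04],
       [ 3.02934286e-01, -9.53010300e-01,  1.47877245e-03],
       [ 1.84374841e-05, -1.54582310e-03, -9.99998805e-01]]), 'force': array([ 0.96197652,  0.3926413 , -0.38183898]), 'torque': array([-0.0092879 , -0.00455976, -0.03208219]), 'finger_force': 0.0, 'grip_width': 1.0020202834239695}
```

View pics/scene0.png

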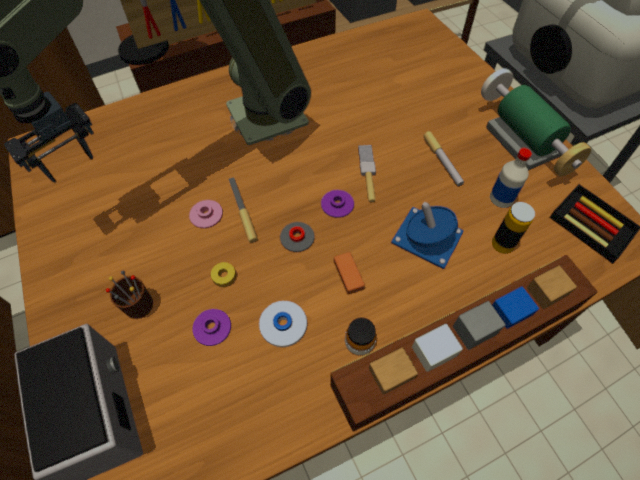

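View pics/top0.png

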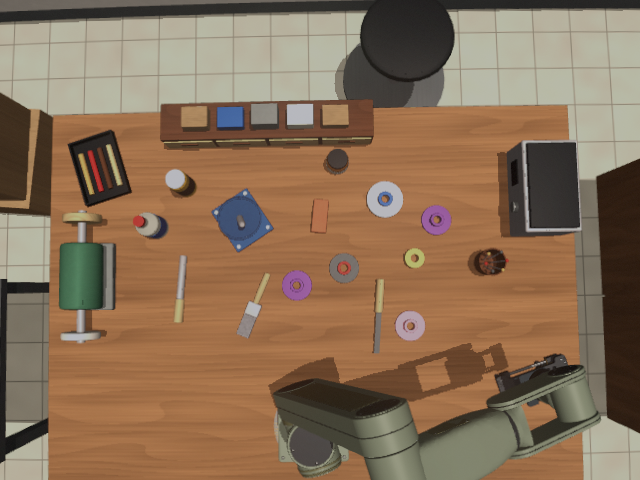

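The scene view shows the white wheel at (283,323), the collar at (223,274) and the stand at (432,235), with the post tip near (427,206).

Flange-shaped candidates in scene pixels are dark grey with red hub (297,236), purple (337,204), purple (212,327) and pink (206,214). Only the one at (297,236) matches "dark steel with red hub". I'll confirm it in a crop.

Run:
```python
from h import *
S=grab('scene');T=grab('top')
def crop(f,x,y,w,h,n): return cv2.resize(f['frame'][y:y+h,x:x+w],(400,300),interpolation=cv2.INTER_CUBIC)
a=np.vstack([np.hstack([crop(S,257,206,80,60,0),crop(S,388,192,80,60,0)]),np.hstack([crop(T,304,238,80,60,0),crop(T,201,190,80,60,0)])])
cv2.imwrite('pics/crops.png',a[:,:,::-1])
def blob(f,mask,near,r):
    m=mask.astype(np.uint8).copy();yy,xx=np.mgrid[:480,:640];m[(xx-near[0])**2+(yy-near[1])**2>r*r]=0
    c=max(cv2.findContours(m,cv2.RETR_EXTERNAL,cv2.CHAIN_APPROX_NONE)[0],key=cv2.contourArea)
    e=cv2.fitEllipse(cv2.convexHull(c)) ;return e
for nm,f,P in(('S',S,dict(wheel=(283,323),collar=(223,274),fl=(297,236))),('T',T,dict(wheel=(385,199),collar=(414,258),fl=(344,268)))):
    h=cv2.cvtColor(f['frame'],cv2.COLOR_RGB2HSV).astype(int);H,s,v=h[...,0],h[...,1],h[...,2]
    red=(((H<6)|(H>172))&(s>150)&(v>60)); 
    for k,m,z,r in(('wheel',(s<60)&(v>130),14,40),('wheel',(H>95)&(H<125)&(s>90),28,24),('collar',(H>22)&(H<36)&(s>110),22,25),('fl',(s<70)&(v<140),8,27),('fl',red,24,18)):
        e=blob(f,m,P[k],r);p=onz(f,*e[0],z);print(nm,k,z,np.round(e[0],1),np.round(e[1],1),np.round(p,1))
```

```text
S wheel 14 [282.4 322.8] [44.4 47.9] [ 668.7 -227.4   14. ]
S wheel 28 [282.  320.8] [18.1 18.5] [ 669.4 -227.4   28. ]
S collar 22 [222.5 273. ] [21.2 24. ] [ 490.4 -310.2   22. ]
S fl 8 [296.8 236.5] [28.9 33. ] [ 465.8 -101.3    8. ]
S fl 24 [296.5 233.6] [15.2 15.6] [ 466.9 -101.8   24. ]
T wheel 14 [384.5 198.9] [36.2 36.5] [ 668.8 -225.3   14. ]
T wheel 28 [384.8 198.4] [13.2 14. ] [ 668.4 -224.8   28. ]Traceback (most recent call last):
  File "<stdin>", line 14, in <module>
  File "<stdin>", line 9, in blob
cv2.error: OpenCV(4.12.0) /io/opencv/modules/imgproc/src/shapedescr.cpp:361: error: (-201:Incorrect size of input array) There should be at least 5 points to fit the ellipse in function 'fitEllipseNoDirect'
```

View pics/crops.png

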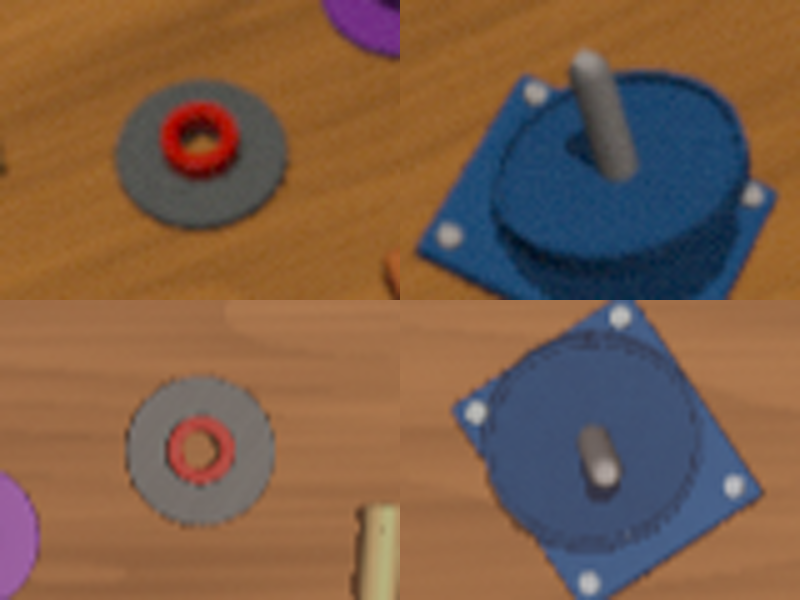

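The crop confirms the dark grey disc with the red hub, at scene (297,236) and top (344,268). The post tip is near scene (426,204) and top (242,224), and the stand's four bolts are clear in the top view.

Run:
```python
from h import *
from scipy.optimize import least_squares
S=grab('scene');T=grab('top')
f=T;h=cv2.cvtColor(f['frame'],cv2.COLOR_RGB2HSV).astype(int)
for p in((414,258),(344,262),(344,268)):print(p,h[p[1],p[0]])
def tri(a,b): 
    c1,d1=ray(S,*a);c2,d2=ray(T,*b);A=np.c_[d1,-d2];s=np.linalg.lstsq(A,c2-c1,rcond=None)[0];p,q=c1+s[0]*d1,c2+s[1]*d2;return (p+q)/2,np.linalg.norm(p-q)
b=np.array([onz(T,*q,14) for q in((245,193.4),(267.6,227.2),(238.8,246.6),(216,212.4))]);c=b.mean(0)
x=(b[0]-b[1])+(b[3]-b[2]);y=(b[3]-b[0])+(b[2]-b[1])
print('bolts c',c,np.degrees(np.arctan2(x[1],x[0])),np.degrees(np.arctan2(y[1],y[0]))-90)
bs=np.array([onz(S,*q,14) for q in((388+137/5,192+93/5),(388+353/5,192+195/5),(388+50/5,192+236/5))]);print('scene bolts',bs.round(1), 'top',b.round(1))
print('tip',tri((426,203.6),(242,224.4)))
# blue contour of top: outer rim circle
for nm,f,P in(('T',T,dict(collar=(414,258),fl=(344,268))),):
    h=cv2.cvtColor(f['frame'],cv2.COLOR_RGB2HSV).astype(int);H,s,v=h[...,0],h[...,1],h[...,2]
    yy,xx=np.mgrid[:480,:640]
    for k,m,z,r in(('collar',(H>22)&(H<40)&(s>80),22,14),('fl',(s<50),8,20),('fl',((H<6)|(H>172))&(s>115),24,10)):
        M=(m&((xx-P[k][0])**2+(yy-P[k][1])**2<r*r)).astype(np.uint8);C=cv2.findContours(M,0,1)[0]
        if not C: print(k,'none');continue
        e=cv2.fitEllipse(cv2.convexHull(max(C,key=cv2.contourArea)));print(k,z,np.round(e[0],1),np.round(e[1],1),onz(f,*e[0],z).round(1))
```

```text
(414, 258) [ 13 138 168]
(344, 262) [  3 162 178]
(344, 268) [ 13 141 157]
bolts c [613.26250454 203.78878765  14.        ] 33.13921234093665 32.82728883232868
scene bolts [[533.2 214.8  14. ]
 [637.8 282.3  14. ]
 [590.  127.   14. ]] top [[693.2 193.8  14. ]
 [589.7 126.5  14. ]
 [533.  213.3  14. ]
 [637.2 281.6  14. ]]
tip (array([587.82053187, 187.23072821, 129.90176074]), np.float64(1.7493929320234518))
collar 22 [414.3 257.7] [19.4 20. ] [ 490.7 -308.5   22. ]
fl 8 [343.7 267.7] [28.5 28.9] [464.9 -99.    8. ]
fl 24 [343.5 267.5] [13.1 13.1] [465.2 -98.2  24. ]
```

```bash
cat > g.py <<'E'
import sys
from h import *
# usage: g.py mode a b c [yaw_world_deg]; mode w: world TCP target; p: post frame about seat centre (x level-plane along lean-away, y, z world height)
P=np.array([613.5,204.2]);A=np.radians(33);X=np.array([np.cos(A),np.sin(A)]);Y=np.array([-X[1],X[0]])
s=read_state();R=np.array(s['orientation']);p=np.array(s['ee_pos'])
a=[float(q) for q in sys.argv[2:]]
t=np.array(a[:3])
if sys.argv[1]=='p': t=np.r_[P+X*a[0]+Y*a[1],a[2]]
d=R.T@(t-p)/200
yaw=(-(a[3]-np.degrees(np.arctan2(R[1,0],R[0,0]))) if len(a)>3 else 0)/90
q=p[:2]-P
print('t',round(s['t'],2),'tcp',p.round(1),'postframe',(q@X).round(1),(q@Y).round(1),'F',np.round(s['force'],1),'w',round(s['grip_width']*91,1),'gf',round(s['finger_force'],1),'j',np.round(s['joints'],2))
print('shares',d.round(3),'yaw',round(yaw,3))
E
python3 g.py w 662 -230.6 60 33
```

```text
t 0.3 tcp [ 174.2 -547.8  213.7] postframe -778.0 -391.4 F [-0.1  0.  -0.3] w 90.9 gf 0.0 j [-1.28  0.32  1.56  0.    1.26 -0.02]
shares [ 2.805 -0.772  0.769] yaw -0.171
```

Request:
jog_arm(
  targets="1 0.94 -0.26 0 -0.17;1 0.94 -0.26 0 -0.17;1 0.94 -0.26 0 -0.17;1 0.94 -0.26 0 -0.17;1 0.94 -0.26 0 -0.17",
  newtons=20,
)

```text
t: 0.72
ee_pos: [340.0, -439.4, 214.0]
orientation: [[0.839, 0.545, 0.001], [0.545, -0.839, 0.001], [0.001, 0.0, -1.0]]
force: [-0.5, -0.9, 0.5]
grip_width: 1.0
finger_force: 0.0
```

```bash
python3 g.py w 662 -230.6 60 33
```

```text
t 0.72 tcp [ 340.  -439.4  214. ] postframe -579.9 -390.8 F [-0.5 -0.9  0.5] w 91.0 gf 0.0 j [-0.93  0.29  1.61  0.    1.24  0.06]
shares [1.918 0.002 0.772] yaw 0.0
```

Request:
jog_arm(
  targets="1 0.96 0 0 0;1 0.96 0 0 0;1 0.96 0 0 0;1 0.96 0 0 0;1 0.96 0 0 0",
)

```text
t: 1.13
ee_pos: [501.8, -334.5, 213.9]
orientation: [[0.838, 0.546, 0.001], [0.546, -0.838, 0.001], [0.002, 0.0, -1.0]]
force: [0.0, -0.7, -0.0]
grip_width: 0.999
finger_force: 0.0
```

Request:
jog_arm(
  targets="1 0.96 0 0.6 0;1 0.96 0 0.6 0;1 0.96 0 0.6 0;1 0.96 0 0.6 0;1 0.96 0 0.6 0;1 0.96 0 0.6 0;1 0.96 0 0.6 0",
)

```text
t: 1.72
ee_pos: [660.8, -229.7, 90.1]
orientation: [[0.837, 0.547, -0.004], [0.547, -0.837, 0.002], [-0.002, -0.004, -1.0]]
force: [-0.2, -0.5, -1.0]
grip_width: 1.003
finger_force: 0.0
```

```bash
python3 g.py w 662 -230.6 18 33
```

```text
t 1.72 tcp [ 660.8 -229.7   90.1] postframe -196.7 -389.7 F [-0.2 -0.5 -1. ] w 91.3 gf 0.0 j [-0.35  0.6   1.41  0.    1.13  0.64]
shares [0.003 0.008 0.36 ] yaw 0.002
```

Request:
jog_arm(
  targets="1 0 0.005 0.36 0;1 0 0.005 0.36 0;1 0 0.005 0.36 0;1 0 0.005 0.36 0;0 0 0.005 0.36 0;0 0 0.005 0.36 0;0 0 0.005 0.36 0;0 0 0.005 0.36 0",
)

```text
t: 2.38
ee_pos: [661.3, -234.1, 24.1]
orientation: [[0.839, 0.544, 0.003], [0.544, -0.839, -0.001], [0.002, 0.003, -1.0]]
force: [-0.5, 0.5, -0.2]
grip_width: 0.74
finger_force: 0.0
```

Request:
jog_arm(
  targets="0 0 0 0 0;0 0 0 0 0;0 0 0 0 0;0 0 -0.0 -0.05 0;0 0 0 -0.2 0;0 0 0 -0.4 0;0 0 0 -0.4 0;0 0 0 -0.4 0",
)

```text
t: 3.05
ee_pos: [662.2, -234.2, 105.5]
orientation: [[0.839, 0.544, 0.006], [0.544, -0.839, -0.002], [0.004, 0.005, -1.0]]
force: [-0.3, 0.0, -2.6]
grip_width: 0.451
finger_force: 19.9
```

```bash
python3 g.py p -35 0 220 33
```

```text
t 3.05 tcp [ 662.2 -234.2  105.5] postframe -197.9 -394.2 F [-0.3  0.  -2.6] w 41.0 gf 19.9 j [-0.36  0.59  1.4  -0.    1.15  0.64]
shares [ 0.815 -1.969 -0.58 ] yaw -0.001
```

Run:
```python
from h import *
S=grab('scene');T=grab('top')
s=read_state();p=s['ee_pos'];u=proj(S,[p])[0].astype(int);w=proj(T,[p])[0].astype(int)
def crop(f,c): x,y=c[0]-60,c[1]-45; return cv2.resize(f['frame'][max(y,0):y+90,x:x+120],(400,300),interpolation=cv2.INTER_CUBIC)
print(u,w);cv2.imwrite('pics/hold.png',np.hstack([crop(S,u),crop(T,w)])[:,:,::-1])
```

```text
[274 305] [390 197]
```

View pics/hold.png

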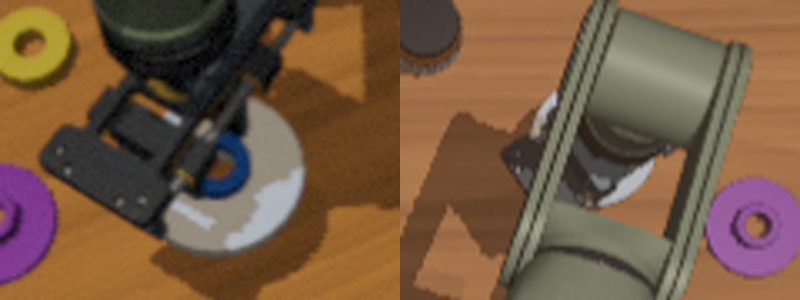

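The wheel is held and lifted level: its hub shows at about (222,170) in the left crop, on the far side of the pads. I'll measure the hub's offset from the TCP.

```bash
cat > off.py <<'E'
from h import *
import sys
# offset of a blob in scene from TCP, in tool axes: args hlo hhi smin dz(top above tcp) radius
S=grab('scene');s=read_state();p=s['ee_pos'];R=s['orientation']
lo,hi,sm,dz,r=[float(a) for a in sys.argv[1:6]]
h=cv2.cvtColor(S['frame'],cv2.COLOR_RGB2HSV).astype(int)
yy,xx=np.mgrid[:480,:640];c=proj(S,[p+R[:,0]*8])[0]
M=((h[...,0]>=lo)&(h[...,0]<=hi)&(h[...,1]>sm)&(h[...,2]>40)&((xx-c[0])**2+(yy-c[1])**2<r*r)).astype(np.uint8)
k=max(cv2.findContours(M,0,1)[0],key=cv2.contourArea);e=cv2.fitEllipse(cv2.convexHull(k));q=onz(S,*e[0],p[2]+dz)
print(e,q.round(1),'tcp',p.round(1),'tool-off',(R.T@(q-p)).round(1))
E
python3 off.py 95 125 110 9.5 22
```

```text
((281.37896728515625, 308.8078918457031), (13.000748634338379, 20.08879280090332), 20.285066604614258) [ 676.5 -224.3  109.9] tcp [ 659.2 -233.1  100.4] tool-off [19.3  2.  -9.5]
```

```bash
python3 g.py p -35 0 220 33
```

```text
t 3.2 tcp [ 659.2 -233.1  100.4] postframe -199.8 -391.7 F [-0.1  0.2 -1.8] w 41.5 gf 19.9 j [-0.36  0.59  1.4  -0.    1.15  0.64]
shares [ 0.821 -1.961 -0.594] yaw -0.001
```

Request:
jog_arm(
  targets="0 0 0 0.2 0;0 0 0 0.3 0;0 0 0 0.38 0;0 0 0 0.4 0;0 0 0 0.4 0;0 0 0 0.4 0;0 0 0 0.4 0",
)

```text
t: 3.78
ee_pos: [659.7, -233.3, 20.5]
orientation: [[0.839, 0.544, -0.002], [0.544, -0.839, 0.001], [-0.001, -0.002, -1.0]]
force: [0.0, -0.2, -2.1]
grip_width: 0.467
finger_force: 19.8
```

Request:
jog_arm(
  targets="0 0 0 0 0;0.7 0 0 0 0;0.7 0 0 0 0;0.7 0 0 0 0;0.7 0 0 -0.1 0;0.7 0 0 -0.1 0;0.7 0 0 -0.1 0",
)

```text
t: 4.37
ee_pos: [661.6, -233.9, 43.4]
orientation: [[0.839, 0.544, 0.003], [0.544, -0.839, -0.001], [0.002, 0.003, -1.0]]
force: [0.3, 0.8, -0.3]
grip_width: 0.698
finger_force: 0.0
```

Run:
```python
from h import *
S=grab('scene');h=cv2.cvtColor(S['frame'],cv2.COLOR_RGB2HSV).astype(int)
s=read_state();print(s['ee_pos'],s['force'])
c=proj(S,[[668,-227,14]])[0].astype(int);M=((h[...,1]<70)&(h[...,2]>110)).astype(np.uint8)
x,y=c-[60,45];cv2.imwrite('pics/rel.png',cv2.resize(S['frame'][y:y+90,x:x+120],(800,600),interpolation=cv2.INTER_CUBIC)[:,:,::-1]);print(c,x,y)
```

```text
[ 660.78911126 -233.66225207   42.34302331] [-0.76251486 -0.54281739  0.73809569]
[282 322] 222 277
```

View pics/rel.png

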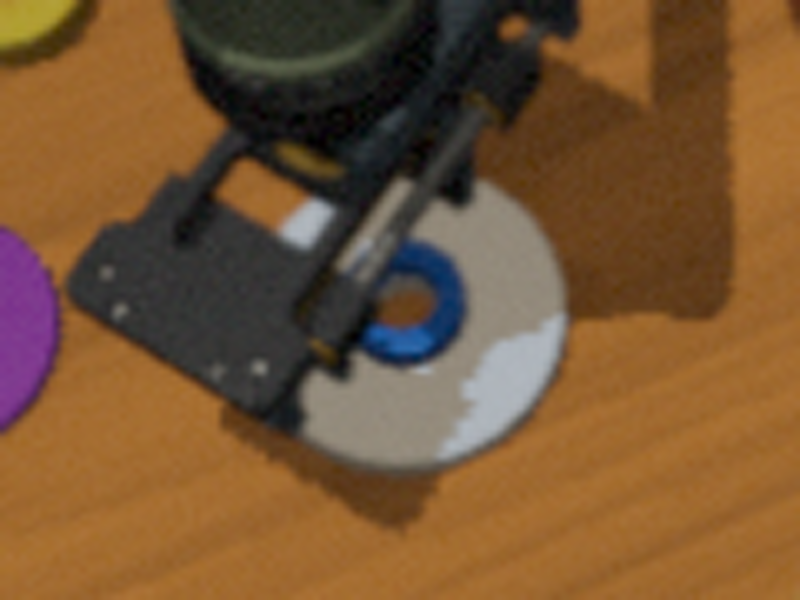

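The released wheel sits flat, with the hub centre near full-frame pixel (282.7,322). It slid about 5 mm forward when gripped off-centre, so I'll regrip closer to centre.

Request:
jog_arm(
  targets="0.7 0.06 0 0 0;0.7 0.06 0 0 0;0.7 0.06 0 0.105 0;0.7 0.06 0 0.105 0;0.7 0.06 0 0.105 0;0.7 0.06 0 0.105 0",
)

```text
t: 4.92
ee_pos: [670.6, -226.9, 20.8]
orientation: [[0.839, 0.544, -0.0], [0.544, -0.839, 0.0], [-0.0, -0.0, -1.0]]
force: [-0.2, 0.6, 0.7]
grip_width: 0.695
finger_force: 0.0
```

Request:
jog_arm(
  targets="0.4 0 0 0 0;0.4 0 0 0 0;0.4 0 0 0 0;0.4 0 0 0 0;0.4 0 0 0 0",
)

```text
t: 5.33
ee_pos: [670.7, -227.1, 21.6]
orientation: [[0.839, 0.544, 0.001], [0.544, -0.839, -0.0], [0.001, 0.001, -1.0]]
force: [-0.4, 0.4, 0.9]
grip_width: 0.466
finger_force: 20.0
```

Request:
jog_arm(
  targets="0 0 0 -0.1 0;0 0 0 -0.3 0;0 0 0 -0.6 0;0 0 0 -0.6 0;0 0 0 -0.6 0;0 0 0 -0.6 0;0 0 0 -0.6 0",
)

```text
t: 5.92
ee_pos: [669.1, -226.6, 138.6]
orientation: [[0.839, 0.544, -0.004], [0.544, -0.839, 0.001], [-0.003, -0.003, -1.0]]
force: [0.1, 0.1, -2.7]
grip_width: 0.467
finger_force: 20.0
```

```bash
python3 g.py p -35 0 220 33; python3 off.py 95 125 110 7.5 22
```

```text
t 5.92 tcp [ 669.1 -226.6  138.6] postframe -188.0 -391.5 F [ 0.1  0.1 -2.7] w 42.5 gf 20.0 j [-0.34  0.58  1.33 -0.    1.24  0.65]
shares [ 0.762 -1.96  -0.402] yaw -0.001
((282.8189697265625, 302.3570556640625), (6.782908916473389, 18.635303497314453), 21.74079704284668) [ 679.9 -219.2  145.5] tcp [ 668.9 -226.5  138. ] tool-off [13.1 -0.2 -7.5]
```

Request:
jog_arm(
  targets="0 0.1 -0.1 -0.41 0;0 0.79 -0.98 -0.41 0;0 0.79 -0.98 -0.41 0;0 0.79 -0.98 -0.41 0;0 0.79 -0.98 -0.41 0;0 0.79 -0.98 -0.41 0;0 0.79 -0.98 -0.41 0;0 0.79 -0.98 -0.41 0",
)

```text
t: 6.63
ee_pos: [696.6, 30.9, 221.6]
orientation: [[0.836, 0.549, -0.002], [0.549, -0.836, 0.004], [0.001, -0.004, -1.0]]
force: [0.2, 0.4, -2.4]
grip_width: 0.468
finger_force: 20.0
```

```bash
python3 g.py p -29.6 0 200 33
```

```text
t 6.63 tcp [696.6  30.9 221.6] postframe -24.7 -190.7 F [ 0.2  0.4 -2.4] w 42.6 gf 20.0 j [0.03 0.52 1.23 0.   1.4  1.01]
shares [-0.02  -0.953  0.112] yaw 0.003
```

Request:
jog_arm(
  targets="0 -0.02 -0.955 0.1 0;0 -0.02 -0.955 0.1 0;0 -0.02 -0.955 0.1 0;0 -0.02 -0.955 0.1 0;0 -0.02 -0.955 0.1 0;0 -0.02 -0.955 0.1 0;0 -0.02 -0.955 0.1 0;0 -0.02 -0.955 0.1 0",
)

```text
t: 7.3
ee_pos: [589.3, 180.8, 201.6]
orientation: [[0.839, 0.544, -0.002], [0.544, -0.839, -0.001], [-0.002, 0.0, -1.0]]
force: [0.8, 0.3, -1.9]
grip_width: 0.465
finger_force: 20.0
```

```bash
python3 - <<'E'
from h import *
S=grab('scene');T=grab('top')
s=read_state();p=s['ee_pos'];print(p)
def crop(f,c): x,y=c[0]-50,c[1]-50; return cv2.resize(f['frame'][max(y,0):y+100,x:x+100],(400,400),interpolation=cv2.INTER_CUBIC)
u=proj(S,[p])[0].astype(int);w=proj(T,[p])[0].astype(int);print(u,w)
cv2.imwrite('pics/over.png',np.hstack([crop(S,u),crop(T,w)])[:,:,::-1])
E
python3 g.py p -29.6 0 165 33
```

```text
[589.95303921 180.34675357 202.16410376]
[429 186] [240 220]
t 7.4 tcp [590.  180.3 202.2] postframe -32.7 -7.2 F [-0.2 -0.2 -2.8] w 42.6 gf 20.0 j [ 0.28  0.39  1.48 -0.    1.27  1.28]
shares [ 0.016 -0.036  0.186] yaw -0.002
```

View pics/over.png

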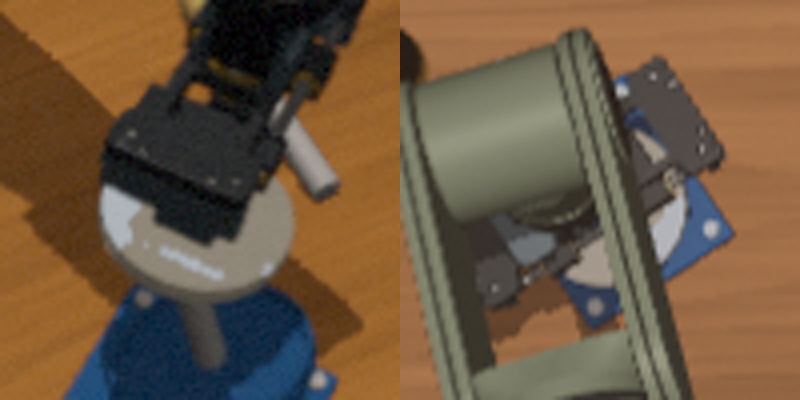

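The wheel hangs level just above the post: its rim spans about x 100 to 295 in the left crop, and the post emerges below at (205,340). I'll compute its centre from the rim.

```bash
python3 - <<'E'
from h import *
S=grab('scene');s=read_state();p=s['ee_pos'];R=s['orientation'];print(p,proj(S,[p]))
h=cv2.cvtColor(S['frame'],cv2.COLOR_RGB2HSV).astype(int)
yy,xx=np.mgrid[:480,:640];M=((h[...,1]<80)&(h[...,2]>95)&(xx>400)&(xx<455)&(yy>170)&(yy<213)).astype(np.uint8)
M=cv2.morphologyEx(M,cv2.MORPH_OPEN,np.ones((2,2)))
k=max(cv2.findContours(M,0,1)[0],key=cv2.contourArea)[:,0];print(k.min(0),k.max(0))
# fit disc centre: rim of white top (z=p-7) least-squares on lower half hull
from scipy.optimize import least_squares
hull=cv2.convexHull(k)[:,0].astype(float);lo=hull[(hull[:,1]>185)];W=np.array([onz(S,*q,p[2]-7)[:2] for q in lo])
f=least_squares(lambda c:np.hypot(*(W-c[:2]).T)-55,p[:2],loss='soft_l1',f_scale=2)
print(f.x,f.fun.round(1),lo.tolist(),'tooloff',R.T@np.r_[f.x-p[:2],0])
E
python3 g.py p -29.6 0 165 33
```

```text
[590.03114242 180.30495933 202.33094793] [[429.38612368 186.4072591 ]]
[405 182] [452 209]
[593.05253515 176.99663354] [-0.5 -0.6 -0.3  0.2  0.7  1.1  0.7 -0.1 -0.8 -0.9 -1.8  1.9  0.2] [[451.0, 186.0], [452.0, 189.0], [452.0, 197.0], [451.0, 200.0], [450.0, 202.0], [446.0, 206.0], [442.0, 208.0], [438.0, 209.0], [426.0, 209.0], [422.0, 208.0], [416.0, 205.0], [407.0, 199.0], [405.0, 194.0]] tooloff [7.44564567e-01 4.41808297e+00 3.09876675e-04]
t 7.45 tcp [590.  180.3 202.3] postframe -32.7 -7.3 F [-0.4  0.5 -1.4] w 42.4 gf 20.0 j [ 0.28  0.39  1.48 -0.    1.27  1.28]
shares [ 0.016 -0.036  0.187] yaw -0.002
```

Request:
jog_arm(
  targets="0 0.022 -0.036 0 0;0 0.022 -0.036 0.08 0;0 0.022 -0.036 0.16 0;0 0.022 -0.036 0.2 0;0 0.022 -0.036 0.24 0;0 0.022 -0.036 0.28 0;0 0.022 -0.036 0.3 0;0 0.022 -0.036 0.3 0",
  newtons=14,
)

```text
t: 8.12
ee_pos: [588.8, 189.8, 142.1]
orientation: [[0.839, 0.544, -0.001], [0.544, -0.839, -0.0], [-0.001, -0.0, -1.0]]
force: [0.2, 0.4, -1.9]
grip_width: 0.47
finger_force: 14.0
```

```bash
python3 g.py p -28.2 0 130 33
```

```text
t 8.12 tcp [588.8 189.8 142.1] postframe -28.5 1.3 F [ 0.2  0.4 -1.9] w 42.8 gf 14.0 j [ 0.29  0.44  1.57 -0.    1.14  1.29]
shares [0.002 0.007 0.06 ] yaw -0.001
```

Request:
jog_arm(
  targets="0 0 0.006 0.02 0;0 0 0.006 0.04 0;0 0 0.006 0.05 0;0 0 0.006 0.06 0;0 0 0.006 0.07 0;0 0 0.006 0.07 0",
)

```text
t: 8.62
ee_pos: [589.9, 189.1, 129.1]
orientation: [[0.839, 0.544, 0.001], [0.544, -0.839, 0.0], [0.001, 0.0, -1.0]]
force: [-0.7, 1.4, 1.0]
grip_width: 0.468
finger_force: 14.0
```

```bash
python3 g.py p -28.2 0 130 33
```

```text
t 8.62 tcp [589.9 189.1 129.1] postframe -28.0 0.2 F [-0.7  1.4  1. ] w 42.6 gf 14.0 j [0.29 0.45 1.58 0.   1.11 1.29]
shares [-0.001  0.001 -0.004] yaw -0.001
```

Request:
jog_arm(
  targets="0 0 0 0.01 0;0 0 0 0.02 0;0 0 0 0.03 0;0 0 0 0.04 0;0 0 0 0.05 0;0 0 0 0.06 0;0 0 0 0.06 0",
)

```text
t: 9.2
ee_pos: [589.8, 189.1, 116.3]
orientation: [[0.839, 0.544, -0.0], [0.544, -0.839, 0.0], [-0.0, -0.0, -1.0]]
force: [1.7, 2.2, -0.6]
grip_width: 0.465
finger_force: 14.0
```

```bash
python3 g.py p -28.2 0 130 33
python3 - <<'E'
from h import *
S=grab('scene');s=read_state();p=s['ee_pos'];u=proj(S,[p])[0].astype(int)
x,y=u-[50,50];cv2.imwrite('pics/piv.png',cv2.resize(S['frame'][y:y+100,x:x+100],(500,500),interpolation=cv2.INTER_CUBIC)[:,:,::-1])
E
```

```text
t 9.2 tcp [589.8 189.1 116.3] postframe -28.2 0.2 F [ 1.7  2.2 -0.6] w 42.3 gf 14.0 j [0.29 0.46 1.6  0.   1.08 1.29]
shares [-0.     0.001 -0.069] yaw -0.001
```

View pics/piv.png

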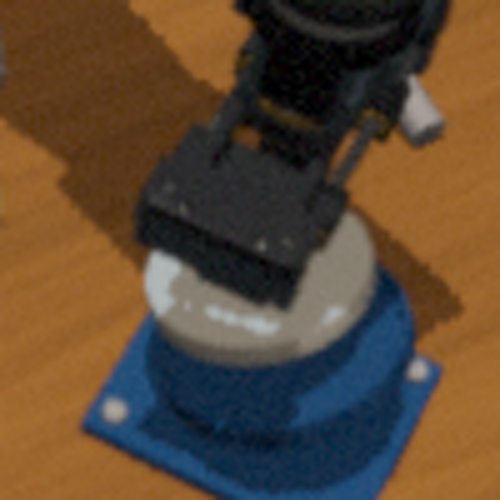

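The wheel is threaded on and starting to tilt with the post. Next I'll slide it along the post axis.

Request:
jog_arm(
  targets="0 0.01 0 0.02 0;0 0.019 0 0.04 0;0 0.028 0 0.06 0;0 0.037 0 0.08 0;0 0.047 0 0.1 0;0 0.056 0 0.12 0;0 0.065 0 0.14 0;0 0.065 0 0.14 0",
)

```text
t: 9.92
ee_pos: [600.9, 196.3, 87.8]
orientation: [[0.839, 0.544, -0.0], [0.544, -0.839, -0.0], [-0.0, -0.0, -1.0]]
force: [2.2, 2.0, -2.2]
grip_width: 0.471
finger_force: 14.0
```

```bash
python3 g.py p -11 0 79 33
```

```text
t 9.92 tcp [600.9 196.3  87.8] postframe -14.9 0.2 F [ 2.2  2.  -2.2] w 42.8 gf 14.0 j [0.3  0.51 1.6  0.   1.04 1.29]
shares [0.019 0.001 0.044] yaw -0.001
```

Request:
jog_arm(
  targets="0 0.008 0 0.015 0;0 0.014 0 0.03 0;0 0.019 0 0.04 0;0 0.021 0 0.047 0;0 0.021 0 0.047 0",
)

```text
t: 10.33
ee_pos: [603.6, 197.4, 79.5]
orientation: [[0.839, 0.544, -0.002], [0.544, -0.839, -0.002], [-0.002, 0.001, -1.0]]
force: [-1.8, -3.0, 1.8]
grip_width: 0.47
finger_force: 15.0
```

```bash
python3 g.py p -11 0 79 33
```

```text
t 10.33 tcp [603.6 197.4  79.5] postframe -12.1 -0.3 F [-1.8 -3.   1.8] w 42.7 gf 15.0 j [ 0.3   0.52  1.6  -0.    1.02  1.29]
shares [ 0.005 -0.002  0.002] yaw -0.0
```

Request:
jog_arm(
  targets="0 0.004 0 0.008 0;0 0.007 0 0.015 0;0 0.007 0 0.015 0;0 0.007 0 0.015 0",
  newtons=8,
)

```text
t: 10.67
ee_pos: [604.5, 197.8, 77.9]
orientation: [[0.839, 0.544, -0.001], [0.544, -0.839, -0.002], [-0.002, 0.001, -1.0]]
force: [-5.7, -5.7, 10.4]
grip_width: 0.471
finger_force: 12.6
```

```bash
python3 g.py p -11 0 79 33
```

```text
t 10.67 tcp [604.5 197.8  77.9] postframe -11.0 -0.5 F [-5.7 -5.7 10.4] w 42.8 gf 12.6 j [ 0.3   0.52  1.6  -0.    1.02  1.3 ]
shares [ 0.    -0.002 -0.006] yaw -0.0
```

Request:
jog_arm(
  targets="0.65 0 0 0 0;0.65 0 0 0 0;0.65 0 0 0 0;0.65 0 0 -0.1 0;0.65 0 0 -0.3 0;0.65 -0.3 0 -0.6 0;0.65 -0.6 0 -0.6 0;0.65 -0.6 0 -0.6 0",
)

```text
t: 11.33
ee_pos: [514.8, 140.3, 194.0]
orientation: [[0.839, 0.544, 0.004], [0.544, -0.839, 0.001], [0.004, 0.001, -1.0]]
force: [0.2, 0.1, -1.4]
grip_width: 0.652
finger_force: 0.0
```

```bash
python3 - <<'E'
from h import *
S=grab('scene');T=grab('top')
def crop(f,x,y): return cv2.resize(f['frame'][y:y+90,x:x+90],(400,400),interpolation=cv2.INTER_CUBIC)
cv2.imwrite('pics/home1.png',np.hstack([crop(S,388,185),crop(T,196,175)])[:,:,::-1])
E
python3 g.py w 490.6 -309.3 200
```

```text
t 11.43 tcp [511.3 138.3 195.1] postframe -121.6 0.4 F [ 0.5 -0.1  0.1] w 58.8 gf 0.0 j [ 0.24  0.26  1.7  -0.    1.18  1.24]
shares [-1.301  1.824 -0.025] yaw 0.0
```

View pics/home1.png

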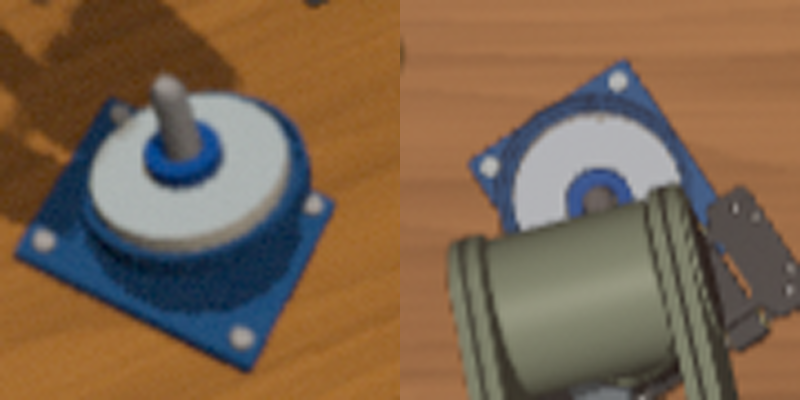

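The wheel is on the post, hub up, and looks seated in the pocket: the white face is near left crop (190,165) and the hub near (183,153). I'll check that numerically against the projected home pose.

Run:
```python
from h import *
S=grab('scene');h=cv2.cvtColor(S['frame'],cv2.COLOR_RGB2HSV).astype(int)
yy,xx=np.mgrid[:480,:640];M=((h[...,1]<60)&(h[...,2]>120)&(abs(xx-431)<26)&(abs(yy-222)<23)).astype(np.uint8)
k=max(cv2.findContours(M,0,1)[0],key=cv2.contourArea)[:,0];hl=cv2.convexHull(k)[:,0]
print('white extents',hl.min(0),hl.max(0))
A=np.radians(33);b=np.radians(25);X=np.array([np.cos(A)*np.cos(b),np.sin(A)*np.cos(b),np.sin(b)]);Y=np.array([-np.sin(A),np.cos(A),0]);Z=np.cross(X,Y);O=np.array([613.5,204.2,60])
th=np.linspace(0,6.28,200)[:,None]
for z in(0,3,6,10):
  C=np.vstack([proj(S,O+Z*(z+g)+55*(np.cos(th)*X+np.sin(th)*Y)) for g in (0,14)]);t=proj(S,O+Z*(z+14)+55*(np.cos(th)*X+np.sin(th)*Y))
  print(z,'all',C.min(0).round(1),C.max(0).round(1),'top',t.min(0).round(1),t.max(0).round(1))
B=((h[...,0]>95)&(h[...,0]<125)&(h[...,1]>120)&(abs(xx-429)<11)&(abs(yy-219)<9)).astype(np.uint8)
k=max(cv2.findContours(B,0,1)[0],key=cv2.contourArea)[:,0];print('hub',k.min(0),k.max(0))
for z in(0,3,6):
  t=np.vstack([proj(S,O+Z*(z+g)+22*(np.cos(th)*X+np.sin(th)*Y)) for g in(14,28)]);print(z,t.min(0).round(1),t.max(0).round(1))
```

```text
white extents [408 206] [452 240]
0 all [408.8 205.6] [454.1 241.9] top [408.8 205.6] [453.1 238.1]
3 all [408.5 204.8] [453.9 241.1] top [408.5 204.8] [452.9 237.2]
6 all [408.2 203.9] [453.7 240.3] top [408.2 203.9] [452.6 236.4]
10 all [407.8 202.8] [453.4 239.2] top [407.8 202.8] [452.3 235.3]
hub [421 213] [437 226]
0 [420.6 211. ] [439.5 227.9]
3 [420.3 210.2] [439.3 227.1]
6 [420.  209.3] [439.  226.3]
```

Request:
jog_arm(
  targets="1 -0.65 0.91 0 0;1 -0.65 0.91 0 0;1 -0.65 0.91 0 0;1 -0.65 0.91 0 0;1 -0.65 0.91 0 0;1 -0.65 0.91 0 0",
)

```text
t: 11.98
ee_pos: [505.5, -87.5, 192.0]
orientation: [[0.841, 0.541, 0.001], [0.541, -0.841, -0.002], [-0.0, 0.002, -1.0]]
force: [-0.2, -0.2, 0.1]
grip_width: 0.998
finger_force: 0.0
```

Request:
jog_arm(
  targets="1 -0.65 0.91 0.1 0;1 -0.65 0.91 0.2 0;1 -0.65 0.91 0.5 0;1 -0.65 0.91 0.6 0;1 -0.65 0.91 0.6 0;1 -0.65 0.91 0.6 0;1 -0.65 0.91 0.6 0;1 -0.65 0.91 0.6 0",
)

```text
t: 12.65
ee_pos: [493.6, -308.3, 69.2]
orientation: [[0.841, 0.541, -0.004], [0.541, -0.841, 0.002], [-0.002, -0.004, -1.0]]
force: [-0.9, 0.7, 0.7]
grip_width: 0.998
finger_force: 0.0
```

```bash
python3 g.py w 490.6 -309.3 8 33
```

```text
t 12.65 tcp [ 493.6 -308.3   69.2] postframe -379.6 -364.5 F [-0.9  0.7  0.7] w 90.8 gf 0.0 j [-0.58  0.46  1.74  0.    0.94  0.42]
shares [-0.015 -0.003  0.306] yaw -0.003
```

Request:
jog_arm(
  targets="1 -0.015 0 0.2 0;1 -0.015 0 0.3 0;1 -0.015 0 0.3 0;1 -0.015 0 0.3 0;0.9 -0.015 0 0.3 0;0.8 -0.015 0 0.3 0;0.7 -0.015 0 0.3 0;0.5 -0.015 0 0.3 0",
  newtons=20,
)

```text
t: 13.32
ee_pos: [492.4, -308.6, 14.1]
orientation: [[0.839, 0.544, 0.002], [0.544, -0.839, -0.002], [0.001, 0.003, -1.0]]
force: [-0.6, -0.7, 0.0]
grip_width: 0.74
finger_force: 0.0
```

Request:
jog_arm(
  targets="0.5 0 0 0 0;0.5 0 0 0 0;0.5 0 0 0 0",
)

```text
t: 13.57
ee_pos: [491.8, -308.4, 13.5]
orientation: [[0.839, 0.544, 0.001], [0.544, -0.839, -0.0], [0.001, 0.001, -1.0]]
force: [-0.3, 1.6, 5.6]
grip_width: 0.646
finger_force: 20.0
```

```bash
python3 g.py w 490.6 -309.3 8 33
```

```text
t 13.57 tcp [ 491.8 -308.4   13.5] postframe -381.2 -363.6 F [-0.3  1.6  5.6] w 58.8 gf 20.0 j [-0.58  0.52  1.81  0.    0.81  0.42]
shares [-0.008  0.001  0.027] yaw -0.001
```

Request:
jog_arm(
  targets="0.5 0 0 -0.1 0;0.5 0 0 -0.3 0;0.5 0 0 -0.5 0;0.5 0 0 -0.95 0;0.5 0 -0.3 -0.95 0;0.5 0.5 -0.95 -0.95 0;0.5 0.5 -0.95 -0.95 0;0.5 0.9 -0.95 -0.95 0",
)

```text
t: 14.23
ee_pos: [486.6, -158.9, 193.8]
orientation: [[0.841, 0.542, -0.003], [0.542, -0.841, 0.001], [-0.002, -0.002, -1.0]]
force: [-0.0, 0.1, -2.6]
grip_width: 0.649
finger_force: 20.0
```

```bash
python3 g.py p -26.1 0 200 33
```

```text
t 14.23 tcp [ 486.6 -158.9  193.8] postframe -304.2 -235.4 F [-0.   0.1 -2.6] w 59.1 gf 20.0 j [-0.34  0.24  1.74 -0.    1.17  0.66]
shares [ 1.386 -1.182 -0.032] yaw -0.002
```

Request:
jog_arm(
  targets="0.5 0.7 -0.59 -0.05 0;0.5 0.7 -0.59 -0.05 0;0.5 0.7 -0.59 -0.05 0;0.5 0.7 -0.59 -0.05 0;0.5 0.7 -0.59 -0.05 0",
)

```text
t: 14.65
ee_pos: [544.3, 19.4, 203.0]
orientation: [[0.838, 0.546, 0.0], [0.546, -0.838, 0.002], [0.002, -0.002, -1.0]]
force: [0.3, 0.1, -3.3]
grip_width: 0.645
finger_force: 20.0
```

Request:
jog_arm(
  targets="0.5 0.69 -0.59 0 0;0.5 0.69 -0.59 0 0;0.5 0.69 -0.59 0 0;0.5 0.69 -0.59 0 0;0.5 0.69 -0.59 0 0;0.5 0.69 -0.59 0 0;0.5 0.69 -0.59 0 0",
)

```text
t: 15.23
ee_pos: [594.6, 189.0, 202.1]
orientation: [[0.838, 0.545, -0.003], [0.545, -0.838, -0.002], [-0.003, 0.0, -1.0]]
force: [-0.6, -1.2, -3.2]
grip_width: 0.645
finger_force: 20.0
```

```bash
python3 g.py p -26.1 0 136 33
```

```text
t 15.23 tcp [594.6 189.  202.1] postframe -24.2 -2.5 F [-0.6 -1.2 -3.2] w 58.7 gf 20.0 j [ 0.29  0.41  1.46 -0.    1.28  1.28]
shares [-0.009 -0.012  0.33 ] yaw 0.0
```

Request:
jog_arm(
  targets="0.5 -0.009 -0.012 0.1 0;0.5 -0.009 -0.012 0.2 0;0.5 -0.009 -0.012 0.25 0;0.5 -0.009 -0.012 0.25 0;0.5 -0.009 -0.012 0.25 0",
  newtons=14,
)

```text
t: 15.65
ee_pos: [592.2, 188.5, 153.3]
orientation: [[0.84, 0.543, -0.001], [0.543, -0.84, -0.001], [-0.001, 0.0, -1.0]]
force: [-0.1, 0.0, -2.9]
grip_width: 0.65
finger_force: 14.0
```

```bash
python3 g.py p -26.1 0 133 33; python3 off.py 20 36 120 8.5 26
```

```text
t 15.65 tcp [592.2 188.5 153.3] postframe -26.4 -1.5 F [-0.1  0.  -2.9] w 59.2 gf 14.0 j [ 0.29  0.43  1.54 -0.    1.16  1.29]
shares [ 0.002 -0.008  0.101] yaw -0.002Traceback (most recent call last):
  File "off.py", line 9, in <module>
    k=max(cv2.findContours(M,0,1)[0],key=cv2.contourArea);e=cv2.fitEllipse(cv2.convexHull(k));q=onz(S,*e[0],p[2]+dz)
                                                            ~~~~~~~~~~~~~~^^^^^^^^^^^^^^^^^^^
cv2.error: OpenCV(4.12.0) /io/opencv/modules/imgproc/src/shapedescr.cpp:361: error: (-201:Incorrect size of input array) There should be at least 5 points to fit the ellipse in function 'fitEllipseNoDirect'
```

Collar mostly hidden by the gripper; proceeding by force.

Request:
jog_arm(
  targets="0.5 0.002 -0.008 0.03 0;0.5 0.002 -0.008 0.05 0;0.5 0.002 -0.008 0.07 0;0.5 0.002 -0.008 0.09 0;0.5 0.002 -0.008 0.1 0;0.5 0.002 -0.008 0.1 0;0.5 0.002 -0.008 0.1 0",
)

```text
t: 16.28
ee_pos: [591.8, 191.3, 133.3]
orientation: [[0.839, 0.544, -0.0], [0.544, -0.839, -0.0], [-0.0, 0.0, -1.0]]
force: [0.2, -0.5, -2.9]
grip_width: 0.651
finger_force: 14.0
```

```bash
python3 g.py p -26.1 0 133 33
```

```text
t 16.28 tcp [591.8 191.3 133.3] postframe -25.2 1.0 F [ 0.2 -0.5 -2.9] w 59.2 gf 14.0 j [ 0.29  0.45  1.57 -0.    1.12  1.29]
shares [-0.005  0.005  0.002] yaw -0.001
```

Request:
jog_arm(
  targets="0.5 0 0.005 0.015 0;0.5 0 0.005 0.03 0;0.5 0 0.005 0.04 0;0.5 0 0.005 0.05 0;0.5 0 0.005 0.06 0;0.5 0 0.005 0.07 0;0.5 0 0.005 0.08 0;0.5 0 0.005 0.08 0",
)

```text
t: 16.95
ee_pos: [592.6, 190.8, 117.0]
orientation: [[0.839, 0.544, 0.0], [0.544, -0.839, 0.0], [0.001, -0.0, -1.0]]
force: [0.4, 1.9, -1.8]
grip_width: 0.65
finger_force: 14.0
```

```bash
python3 g.py p -26.1 0 113 33
```

```text
t 16.95 tcp [592.6 190.8 117. ] postframe -24.8 0.1 F [ 0.4  1.9 -1.8] w 59.1 gf 14.0 j [0.29 0.46 1.59 0.   1.09 1.29]
shares [-0.006  0.001  0.02 ] yaw -0.001
```

Request:
jog_arm(
  targets="0.5 0 0 0.015 0;0.5 0.006 0 0.03 0;0.5 0.012 0 0.045 0;0.5 0.018 0 0.06 0;0.5 0.024 0 0.075 0;0.5 0.03 0 0.09 0;0.5 0.033 0 0.095 0;0.5 0.033 0 0.095 0",
)

```text
t: 17.62
ee_pos: [597.6, 194.0, 98.0]
orientation: [[0.839, 0.544, -0.001], [0.544, -0.839, -0.0], [-0.001, -0.0, -1.0]]
force: [-0.0, 2.4, -0.7]
grip_width: 0.65
finger_force: 13.9
```

```bash
python3 g.py p -17.8 0 97 33
```

```text
t 17.62 tcp [597.6 194.   98. ] postframe -18.9 0.1 F [-0.   2.4 -0.7] w 59.1 gf 13.9 j [ 0.3   0.49  1.6  -0.    1.05  1.29]
shares [0.006 0.    0.005] yaw -0.001
```

Request:
jog_arm(
  targets="0.5 0.005 0 0.01 0;0.5 0.008 0 0.018 0;0.5 0.011 0 0.024 0;0.5 0.011 0 0.024 0",
  newtons=9,
)

```text
t: 17.95
ee_pos: [599.0, 194.0, 94.7]
orientation: [[0.839, 0.544, -0.001], [0.544, -0.839, -0.002], [-0.002, 0.001, -1.0]]
force: [-3.0, -2.0, 6.3]
grip_width: 0.651
finger_force: 9.0
```

```bash
python3 g.py p -17.8 0 97 33
```

```text
t 17.95 tcp [599.  194.   94.7] postframe -17.7 -0.6 F [-3.  -2.   6.3] w 59.2 gf 9.0 j [ 0.3   0.5   1.6  -0.    1.05  1.29]
shares [-0.001 -0.003 -0.012] yaw -0.0
```

Request:
jog_arm(
  targets="0.5 0.004 0 0.008 0;0.5 0.004 0 0.008 0;0.5 0.004 0 0.008 0",
)

```text
t: 18.2
ee_pos: [599.7, 194.5, 93.5]
orientation: [[0.839, 0.544, -0.001], [0.544, -0.839, -0.002], [-0.002, 0.001, -1.0]]
force: [-3.2, -1.9, 9.3]
grip_width: 0.646
finger_force: 9.0
```

Request:
jog_arm(
  targets="0.8 0 0 0 0;0.8 0 0 0 0;0.8 0 0 0 0;0.8 0 0 -0.1 0;0.8 0 0 -0.3 0;0.8 -0.3 0 -0.5 0;0.8 -0.6 0 -0.5 0;0.8 -0.6 0 -0.5 0",
)

```text
t: 18.87
ee_pos: [502.5, 132.0, 192.3]
orientation: [[0.839, 0.544, 0.002], [0.544, -0.839, -0.0], [0.002, 0.001, -1.0]]
force: [0.1, -0.3, 0.7]
grip_width: 0.799
finger_force: 0.0
```

```bash
cat > chk.py <<'E'
from h import *
import sys
S=grab('scene');T=grab('top')
A=np.radians(33);b=np.radians(25);X=np.array([np.cos(A)*np.cos(b),np.sin(A)*np.cos(b),np.sin(b)]);Y=np.array([-np.sin(A),np.cos(A),0]);Z=np.cross(X,Y);O=np.array([613.5,204.2,60])
th=np.linspace(0,6.28,100)[:,None]
def crop(f,x,y,dr):
    g=f['frame'].copy();a=cv2.resize(g[y:y+80,x:x+80],(400,400),interpolation=cv2.INTER_CUBIC);o=a.copy()
    for z,r in dr:
        c=(proj(f,O+Z*z+r*(np.cos(th)*X+np.sin(th)*Y))-[x-.5,y-.5])*5-.5
        cv2.polylines(a,[c.astype(int)],True,(0,255,0),1)
    return np.hstack([o,a])
dr=[tuple(map(float,q.split(','))) for q in sys.argv[2:]]
cv2.imwrite('pics/'+sys.argv[1],crop(S,392,190,dr)[:,:,::-1])
E
python3 chk.py home2.png 14,55 28,30 50,30; python3 g.py w 465.6 -100 200 33
```

```text
t 18.97 tcp [497.9 129.8 192.3] postframe -137.5 0.6 F [ 0.9  0.2 -0.1] w 72.9 gf 0.0 j [ 0.23  0.24  1.73 -0.    1.17  1.23]
shares [-0.759  0.878 -0.036] yaw -0.002
```

View pics/home2.png

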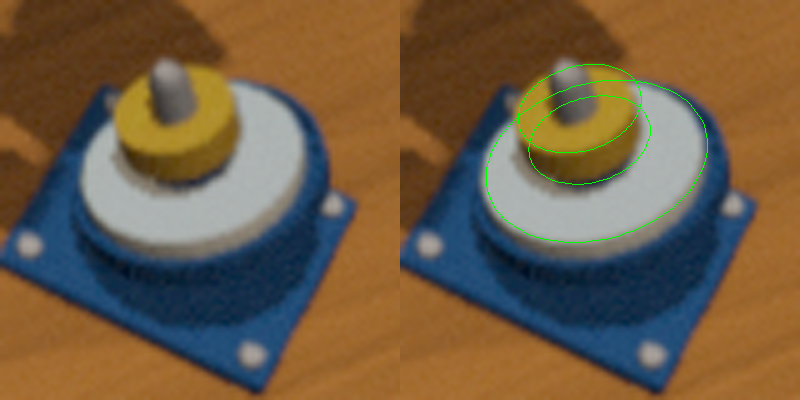

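The collar is home: both the collar's brass top and the white face match their projected home outlines. Next is the flange.

Request:
jog_arm(
  targets="0.8 -0.76 0.88 0 0;0.8 -0.76 0.88 0 0;0.8 -0.76 0.88 0 0;0.8 -0.76 0.88 0.2 0;0.8 -0.76 0.88 0.5 0;0.8 -0.76 0.88 0.6 0;0.8 -0.76 0.88 0.6 0;0.8 -0.76 0.88 0.6 0",
  newtons=20,
)

```text
t: 19.63
ee_pos: [466.2, -99.7, 65.6]
orientation: [[0.841, 0.541, -0.012], [0.541, -0.841, 0.002], [-0.009, -0.008, -1.0]]
force: [-0.7, 0.7, -0.7]
grip_width: 0.798
finger_force: 0.0
```

```bash
python3 g.py w 465.6 -100 15 33
```

```text
t 19.63 tcp [466.2 -99.7  65.6] postframe -289.1 -174.7 F [-0.7  0.7 -0.7] w 72.7 gf 0.0 j [-0.23  0.33  1.98 -0.    0.84  0.77]
shares [-0.001  0.002  0.253] yaw -0.003
```

Request:
jog_arm(
  targets="0.8 0 0 0.1 0;0.8 0 0 0.2 0;0.8 0 0 0.25 0;0.8 0 0 0.28 0;0.8 0 0 0.28 0;0.8 0 0 0.28 0",
)

```text
t: 20.13
ee_pos: [471.8, -97.7, 15.9]
orientation: [[0.839, 0.544, 0.001], [0.544, -0.839, -0.0], [0.001, 0.001, -1.0]]
force: [0.9, 0.3, -0.1]
grip_width: 0.799
finger_force: 0.0
```

```bash
python3 g.py w 465.6 -100 15 33
```

```text
t 20.13 tcp [471.8 -97.7  15.9] postframe -283.3 -176.0 F [ 0.9  0.3 -0.1] w 72.7 gf 0.0 j [-0.23  0.4   2.04 -0.    0.7   0.77]
shares [-0.032 -0.007  0.005] yaw -0.0
```

Request:
jog_arm(
  targets="0.8 -0.03 -0.006 0 0;0.8 -0.03 -0.006 0 0;0.3 -0.03 -0.006 0 0;0.3 -0.03 -0.006 0 0;0.3 -0.03 -0.006 0 0;0.3 -0.03 -0.006 0 0;0.3 -0.03 -0.006 0 0;0.3 -0.03 -0.006 0 0",
)

```text
t: 20.8
ee_pos: [464.9, -100.0, 15.4]
orientation: [[0.839, 0.543, -0.001], [0.543, -0.839, 0.0], [-0.0, -0.001, -1.0]]
force: [-0.8, 0.7, 0.7]
grip_width: 0.429
finger_force: 20.0
```

```bash
python3 g.py w 465.6 -100 15 33
```

```text
t 20.8 tcp [ 464.9 -100.    15.4] postframe -290.3 -174.2 F [-0.8  0.7  0.7] w 39.0 gf 20.0 j [-0.24  0.39  2.05  0.    0.7   0.76]
shares [0.003 0.002 0.002] yaw -0.001
```

Request:
jog_arm(
  targets="0.3 0 0 -0.1 0;0.3 0 0 -0.3 0;0.3 0 0 -0.6 0;0.3 0 0 -0.9 0;0.3 0.2 -0.1 -0.94 0;0.3 0.7 -0.5 -0.94 0;0.3 0.7 -0.5 -0.94 0;0.3 0.7 -0.5 -0.94 0",
)

```text
t: 21.47
ee_pos: [521.9, 43.5, 201.5]
orientation: [[0.84, 0.543, -0.0], [0.543, -0.84, -0.0], [-0.0, 0.0, -1.0]]
force: [0.9, -0.1, -4.7]
grip_width: 0.433
finger_force: 20.0
```

```bash
python3 g.py p -28.2 0 200 33
```

```text
t 21.47 tcp [521.9  43.5 201.5] postframe -164.3 -84.8 F [ 0.9 -0.1 -4.7] w 39.4 gf 20.0 j [ 0.06  0.25  1.7  -0.    1.19  1.06]
shares [ 0.68  -0.426  0.007] yaw -0.001
```

Request:
jog_arm(
  targets="0.3 0.68 -0.425 0 0;0.3 0.68 -0.425 0 0;0.3 0.68 -0.425 0 0;0.3 0.68 -0.425 0 0;0.3 0.68 -0.425 0.1 0;0.3 0.68 -0.425 0.2 0;0.3 0.68 -0.425 0.22 0;0.3 0.68 -0.425 0.22 0",
)

```text
t: 22.13
ee_pos: [588.1, 187.0, 154.5]
orientation: [[0.839, 0.544, -0.006], [0.544, -0.839, -0.002], [-0.006, -0.002, -1.0]]
force: [-0.6, 0.0, -4.1]
grip_width: 0.43
finger_force: 20.0
```

Request:
jog_arm(
  targets="0.3 0 0 0 0;0.3 0 0 0 0",
)

```text
t: 22.3
ee_pos: [590.6, 187.3, 158.6]
orientation: [[0.84, 0.543, 0.002], [0.543, -0.84, 0.001], [0.002, 0.001, -1.0]]
force: [0.4, -0.7, -4.1]
grip_width: 0.427
finger_force: 20.0
```

```bash
python3 g.py p -28.2 0 135 33
```

```text
t 22.3 tcp [590.6 187.3 158.6] postframe -28.4 -1.8 F [ 0.4 -0.7 -4.1] w 38.8 gf 20.0 j [ 0.29  0.43  1.54 -0.    1.17  1.29]
shares [ 0.001 -0.009  0.118] yaw -0.001
```

Request:
jog_arm(
  targets="0.3 0 -0.007 0.03 0;0.3 0 -0.007 0.06 0;0.3 0 -0.007 0.08 0;0.3 0 -0.007 0.1 0;0.3 0 -0.007 0.115 0;0.3 0 -0.007 0.115 0;0.3 0 -0.007 0.115 0",
)

```text
t: 22.88
ee_pos: [589.5, 188.8, 134.3]
orientation: [[0.839, 0.544, 0.001], [0.544, -0.839, 0.0], [0.001, 0.0, -1.0]]
force: [0.8, 0.8, -3.3]
grip_width: 0.431
finger_force: 20.0
```

```bash
python3 g.py p -28.2 0 135 33
```

```text
t 22.88 tcp [589.5 188.8 134.3] postframe -28.5 0.2 F [ 0.8  0.8 -3.3] w 39.3 gf 20.0 j [0.29 0.44 1.58 0.   1.12 1.29]
shares [ 0.002  0.001 -0.004] yaw -0.001
```

Request:
jog_arm(
  targets="0.3 0 0 0.01 0;0.3 -0.002 0 0.02 0;0.3 -0.004 0 0.03 0;0.3 -0.005 0 0.04 0;0.3 -0.005 0 0.05 0;0.3 -0.005 0 0.05 0",
  newtons=15,
)

```text
t: 23.38
ee_pos: [588.3, 188.0, 124.0]
orientation: [[0.839, 0.544, -0.0], [0.544, -0.839, -0.0], [-0.0, 0.0, -1.0]]
force: [1.6, 0.2, -2.6]
grip_width: 0.433
finger_force: 15.0
```

```bash
python3 g.py p -29.6 0 119 33
```

```text
t 23.38 tcp [588.3 188.  124. ] postframe -29.9 0.1 F [ 1.6  0.2 -2.6] w 39.4 gf 15.0 j [ 0.29  0.45  1.59 -0.    1.1   1.29]
shares [0.002 0.001 0.025] yaw -0.001
```

Request:
jog_arm(
  targets="0.3 0 0 0.01 0;0.3 0 0 0.02 0;0.3 0 0 0.03 0;0.3 0.001 0 0.035 0;0.3 0.001 0 0.035 0",
  newtons=12,
)

```text
t: 23.8
ee_pos: [587.7, 187.8, 118.2]
orientation: [[0.839, 0.544, -0.002], [0.544, -0.839, -0.001], [-0.002, -0.0, -1.0]]
force: [-3.1, -1.8, 4.7]
grip_width: 0.434
finger_force: 12.1
```

```bash
python3 g.py p -29.6 0 119 33
```

```text
t 23.8 tcp [587.7 187.8 118.2] postframe -30.6 0.3 F [-3.1 -1.8  4.7] w 39.5 gf 12.1 j [ 0.29  0.46  1.6  -0.    1.08  1.29]
shares [ 0.005  0.002 -0.004] yaw -0.001
```

Request:
jog_arm(
  targets="0.3 0.004 0 0.008 0;0.3 0.006 0 0.012 0;0.3 0.006 0 0.012 0;0.3 0.006 0 0.012 0",
  newtons=9,
)

```text
t: 24.13
ee_pos: [588.0, 188.0, 117.6]
orientation: [[0.839, 0.544, -0.002], [0.544, -0.839, -0.001], [-0.002, 0.0, -1.0]]
force: [-7.7, -3.5, 14.4]
grip_width: 0.433
finger_force: 12.7
```

Request:
jog_arm(
  targets="0.65 0 0 0 0;0.65 0 0 0 0;0.65 0 0 0 0;0.65 0 0 -0.1 0;0.65 0 0 -0.3 0;0.65 -0.3 0 -0.4 0;0.65 -0.6 0 -0.4 0;0.65 -0.6 0 -0.4 0",
)

```text
t: 24.8
ee_pos: [488.1, 123.2, 196.1]
orientation: [[0.839, 0.544, 0.002], [0.544, -0.839, 0.0], [0.002, 0.001, -1.0]]
force: [0.3, -0.1, -0.4]
grip_width: 0.648
finger_force: 0.0
```

```bash
python3 chk.py home3.png 14,55 50,45 58,45 74,20;python3 g.py p -29.6 0 119 33
```

```text
t 24.9 tcp [483.6 121.2 195.6] postframe -154.2 1.2 F [ 0.3  1.  -0.7] w 59.1 gf 0.0 j [ 0.22  0.21  1.76 -0.    1.17  1.22]
shares [0.624 0.004 0.381] yaw -0.002
```

View pics/home3.png

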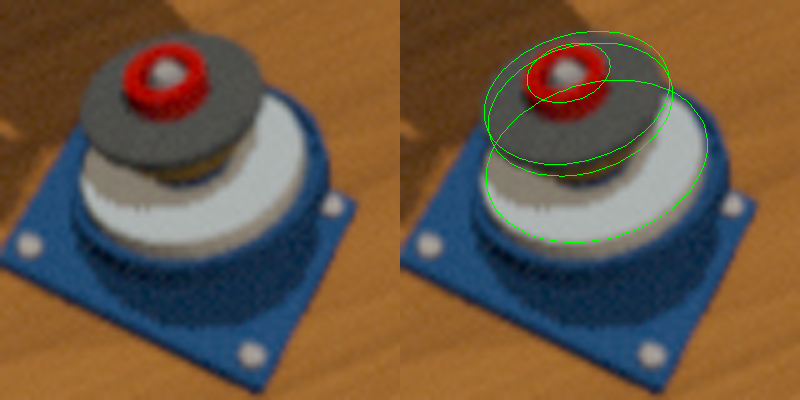

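All three outlines match the home poses: the flange is square on the collar with its red hub up at (165,80) in the left crop. The arm is clear, so I'm handing in.

```bash
python3 -c "
from cell import *
print(finish_job())"
```

```text
the job is handed in; nothing more can be done
None
```

I stacked the white wheel, brass collar and dark steel disc on the leaning post and handed the job in at about 25 s of robot time. In the last scene picture all three matched their fully-home outlines to within about a pixel; the hand-in returned no verdict.

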